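# Throw off the pawl and let the ratchet hold-down onto a heatsink

## Robot

A 6-joint arm with a two-finger parallel gripper is mounted at the origin on the work surface. World frame = base frame: x ahead of the robot, y to its left, z up, the work surface at z = 0. Lengths are in m, angles in rad, forces in N, time in s.
With the tool pointing down it reaches from about 0.275 to 0.75 m from the base axis. Payload 10.2 kg.
Tool frame: the origin (TCP) lies at the centre of the arm's flange, where the gripper is bolted on; the fingertips stand 173 mm ahead of it and the grasp point (between the pads) lies ahead of it (pinch_z is the z of the grasp point in the tool frame, in m); z points along the fingers, y is the direction in which the jaws open and shut (so a half turn about z gives the same grasp; the last joint's range is limited). The gripper opens to 85 mm and grips with 20 to 120 N. Pads are 22 mm wide; open, the fingers measure 114 mm over their backs; the gripper's body (76 mm by 85 mm) begins 54 mm behind the grasp point. The pads swing forward as they close: fully open they stand 13 mm farther back than shut.
Start: joints at [1.109, 0.313, 1.498, -0, 1.331, -0.223], TCP at [0.124, 0.51, 0.405] pointing down, gripper open.
Joint ranges: [-2.94, 2.94], [-0.97, 2.17], [0.19, 2.56], [-1.23, 4.37], [0.02, 3.11], [-2.88, 2.88]. Speed limits (rad/s): [2.39, 2.39, 3.01, 3.14, 3.14, 3.14].

## Interface

Orientations are given as a unit quaternion [w, x, y, z].
In Python, from station import * gives the robot as it stands.
- The arm moves only by the tool servo_tool, never from a script. Its argument "rows" is a list of rows, each a list of 3 entries, a list of its own where there are three numbers: the opening, from 0 (shut) to 1 (fully open), then the shift along the tool's x, y, z in cm, then the turn, a rotation vector about the tool's x, y, z in degrees. In form: [[jaw, [dx, dy, dz], [wx, wy, wz]], ...]. A call has 1 to 8 rows; each row shifts and turns the commanded pose from where the row before left it, along the tool's axes as they then stand; what a row does not reach is not made up. A row lasts 1/8 s, in which the tool goes at most 62.5 mm and 10.7 degrees, less where a joint would pass 70% of its speed; a pose out of reach is approached as far as the arm can. A call is refused whole if a number of a shift passes 6.25 or a number of a turn 10.7, either way. A call with a gripper value outside its range is refused whole. The fingers move at their own pace and stop on an object; the grip force is fixed at half the most. Time passes only in rows, so rows that do not move let the fingers close. It gives the time, the measured TCP pose, the force and the opening at its end, in the units of the state.
- sense(): the state, without advancing time (a new reading comes with each control period).
- camera(name): name is "scene" or "top"; returns a dict with "image" (400x640x3 uint8, red, green, blue), "vfov" (degrees; the focal length in pixels is half the picture's height over the tangent of half this angle, whatever the lens; pixels are square), "cx", "cy" (the principal point, pixels), "world_to_cam" (4x4, takes a point from world to camera coordinates). Camera axes: x right, y up, looking along -z (the intrinsics and any distortion apply to the point x, -y, -z); pixel columns grow to the right and rows downward; lengths in m; the calibration is good to about 2 mm. A picture is of the moment at which its call begins. There is no depth.
- close_job(): hands the job in, once; it reports no verdict.
Trained networks look in a picture, given as the dict that the camera call returned (one of the last four; its "shot" number tells which), for a name from the list of things; names that differ only in an ending like _2 or _b are one class to them, and where a whole thing is asked for, a point or a joint stands for the part that bears it (a point fixed in the world has none). Each returns a list of dicts, best first, with "p" (0 to 1); they miss things now and then, are a little off and sometimes report something else, mostly with a low value. They report only what shows in the picture. A call takes as long as a camera call. They do not tell look-alikes from the thing itself.
- spot_in(label, picture): "box" ([left, top, right, bottom] in pixels, round what is visible of it).
The state is a dict: "time": time; "joint_pos": joint angles; "dq": joint speeds; "tau": joint torques, N m; "ee_pos": TCP position; "tcp_rot": TCP orientation; "contact_force": force on the tool from outside, world axes, zero at the start; "wrist_torque": the same for the moment, N m; "width": finger opening in m.
Only numpy, scipy, OpenCV 4.12 (cv2) and the standard library are available. Lean on these libraries where they do the work, as an engineer would, in place of code of your own. Each camera call takes 0.05 s, during which the arm holds its last target.

## Task

On the ratchet hold-down fixture, lift the holding pawl out of the toothed wheel and throw it right over so it stays back, then turn the crank backwards to bring the raised arm down until its rubber foot just rests on the heatsink in the nest. Feel for the touch: press it only lightly, never force the wheel against the pawl, let go with the foot still resting on the heatsink, and leave the heatsink in its nest and the other things on the bench where they are.

Things in the scene. Friction and masses are not known exactly. Their poses are not given: they have to be found in the camera images.
- fixture: Ratchet hold-down, fixed on a steel plate 225 x 190 x 12 mm. Origin: on the bench under the shaft's middle; z up, +y along the level shaft, +x from shaft to nest. Along y (mm): handle -126 to -74, crank -70 to -58, posts -42 to -30 and 30 to 42 (top z 128), hold-down arm -10 to 10, pawl bracket 44 to 54 (x 51 to 73, top z 184), toothed wheel and pawl 58 to 72, pawl pin to 115.
- shaft (a point): Point on the shaft axis, 110 mm above the fixture's origin. Toothed wheel, hold-down arm and crank are fixed on this shaft and turn together about the fixture's y axis.
- wheel_hub (a point): Centre of the toothed wheel, on the shaft axis, 65 mm to +y of point shaft. 80 mm across, 18 saw teeth. With the pawl in, it clicks freely forwards (arm rising) but is stopped backwards within one tooth (0.35 rad). Once a tooth bears hard on the pawl, the pawl jams: ease the crank forwards to free it.
- wheel (a joint): Shaft angle (rad), 0 to 0.3 at the start. Grows when turned backwards, which lowers the arm: the handle, above the shaft, moves towards the fixture's +x. The arm reaches to +x and stands (1.0 - value) rad above level. Steady drag of about 0.3 N m either way (4 N at the handle), so it stays where it is left; with the pawl off, the arm's weight leaves the foot resting with 1 N or more.
- handle (a point): Middle of the crank's round black handle: a sleeve 16 mm thick, 52 mm long, lying along the fixture's y and spinning freely on its pin; pinch it from above. It runs on an 80 mm circle about the shaft axis, 100 mm to -y of point shaft. At wheel value 0 it stands 2.25 rad from the fixture's +x, measured upwards (so up and towards -x); this angle falls as the value grows.
- boom_end (a point): Point on the hold-down arm's centre line, 85 mm from the shaft axis, where the foot's screw passes at a right angle to the arm. The rubber foot under it is a ball end of 9 mm radius, its tip 24 to 36 mm from this point: how far the screw is set differs every time and is not measured, so the touch must be felt.
- pawl (a joint): Angle of the pawl (rad): between -0.15 and 0 while its nose rests in the teeth; grows as it is lifted and thrown over. Past about 1.7 it tips over by its own weight and rests against its stop at 2.3. Let go earlier, it falls back into the teeth.
- pawl_pivot (a point): Pivot of the pawl, at x 55, y 65, z 172 mm in the fixture's frame. The pawl turns about the fixture's y axis.
- pawl_pin (a point): Middle of the free part of the pawl's round steel pin, 10 mm thick, lying along the fixture's y (free from y 72 to 115 mm), 52 mm from the pivot axis. At the start it is on the pivot's -x side, about level with it; thrown over it goes up and round to the +x side. The pawl weighs 70 g and swings almost freely.
- nest (a point): Centre of the floor of the nest, a square pocket 42.5 mm wide with a 5 mm rim in an aluminium block; at x 87, y 0, z 50 mm in the fixture's frame.
- heatsink: Loose aluminium heatsink 40 x 40 mm, 30 mm high, 60 to 130 g, standing in the nest with about 1 mm of play. Origin: centre of its underside. The foot comes down on its flat middle boss, 16 x 16 mm; the fins either side are 3 mm lower. The contact is stiff: half a millimetre of overtravel is already a hard push.
- spool: Bystander, loose: metal wire spool standing upright, 60 mm across, 56 mm high. Origin: its underside's centre.
- flux_tin: Bystander, loose: small steel tin, 48 mm across, 30 mm high. Origin: its underside's centre.
- driver: Bystander, loose: screwdriver with a black handle lying flat, 170 mm long. Origin: its underside's centre.
- meter: Bystander, loose: yellow hand multimeter lying flat, 75 x 150 x 32 mm. Origin: its underside's centre.
- parts_tray: Bystander, loose: black open parts tray, 120 x 90 x 30 mm. Origin: its underside's centre.
- spare_sink: Bystander, loose: spare finned aluminium heatsink, 30 x 50 mm, 22 mm high, lying on the table (not the one in the nest). Origin: its underside's centre.
- cap_can: Bystander, loose: black capacitor can, 35 mm across, 40 mm high. Origin: its underside's centre.
Mind the look-alikes: they are no part of the job. Leave any green, orange or turquoise look-alike of the heatsink alone.

How it is judged:
On the way, in this order (a step that is already met when the one before it is completed fails the run):
1. the pawl is lifted out of the wheel and thrown over (value of joint pawl above 1.9 rad), for 0.2 s.
2. the foot has been brought down on the heatsink (contact force between heatsink and wheel above 0.4 N), for 0.2 s.
At the end, for the whole second after the job is handed in: The pawl is thrown back (joint above 1.9 rad), the foot rests on the heatsink with 0.3 to 20 N, the heatsink is at rest within 4 mm of where it stood in the nest and the shaft is still (value of joint pawl above 1.9 rad and contact force between heatsink and wheel between 0.3 and 20 N and distance of heatsink from where it was at the start of the episode below 0.004 m and velocity of joint wheel between -0.05 and 0.05 rad/s and linear speed of heatsink below 0.02 m/s); the robot touches nothing.
It fails at once if the foot was pressed on the heatsink with more than 25 N (contact force between heatsink and wheel above 25 N).
It fails at once if the wheel was forced against the pawl with more than 40 N (contact force between wheel and pawl above 40 N).
It fails at once if a bystander was pushed more than 30 mm (distance of any of spool, flux_tin, driver, meter, parts_tray, spare_sink, cap_can from where it was at the start of the episode above 0.03 m).
It also fails if it takes over 72 s, if anything falls off the work surface, if the arm or the gripper's body presses on something with over 40 N, if the wrist force passes 120 N, or if a joint passes its speed limit or range.

## Working session

There is one attempt and no reset: what is moved stays moved. The work goes in short steps, Python scripts to look and compute and a tool call to move; the robot and the scene stay as the last step left them, time stands still between calls to the robot, and variables do not carry over. Pictures are saved under pics/ and viewed, and the job is handed in when it is done.

Besides the shell and the picture viewer there is one more tool, called as name(argument=value, ...) on one line, values as JSON. servo_tool: Moves the arm, as the interface text tells. Its arguments: {"type":"object","properties":{"rows":{"type":"array"}},"required":["rows"]}

```bash
ls; mkdir -p pics; cat > h.py <<'E'
from station import *
import numpy as np, cv2, pickle
def shot(name,fn):
    c=camera(name); cv2.imwrite('pics/'+fn,c['image'][:,:,::-1]); pickle.dump(c,open('pics/'+fn+'.pkl','wb')); return c
E
python3 - <<'E'
from h import *
s=sense(); print(s)
for n in ['scene','top']:
    c=shot(n,n+'0.png'); print({k:v for k,v in c.items() if k!='image'})
    for l in ['fixture','wheel','pawl','handle','pawl_pin','heatsink','wheel_hub','shaft','boom_end','nest']:
        try: print(l,[(d['box'],round(d['p'],2)) for d in spot_in(l,c)][:3])
        except Exception as e: print(l,e)
E
```

```text
pics
{'time': 0.0, 'joint_pos': array([ 1.10860071e+00,  3.13464512e-01,  1.49845292e+00, -2.13536015e-06,
        1.33100231e+00, -2.23401945e-01]), 'dq': array([ 3.28477474e-04,  8.84807656e-05, -9.86588336e-04, -5.64194187e-04,
        3.30868453e-03,  1.15730950e-03]), 'tau': array([ 1.78320450e-03, -4.12265539e+01, -2.59743440e+01, -1.13710823e-04,
        4.15673640e-03,  2.74675710e-05]), 'ee_pos': array([0.12417387, 0.51006387, 0.40412154]), 'tcp_rot': array([-2.22056722e-04,  1.19113079e-01,  9.92880473e-01, -6.25286143e-04]), 'contact_force': array([ 0.00882989, -0.16473605, -0.18951264]), 'wrist_torque': array([-0.00703216,  0.02493787, -0.01592027]), 'width': 0.08554473684789547}
{'vfov': 57.845374642587885, 'cx': 312.79108968237415, 'cy': 196.47601723263793, 'world_to_cam': array([[-0.42601972,  0.90467584,  0.00829555,  0.24501671],
       [-0.62794297, -0.30227988,  0.71715723,  0.24168216],
       [ 0.6513024 ,  0.30031399,  0.69686203, -1.3699357 ],
       [ 0.        ,  0.        ,  0.        ,  1.        ]]), 'shot': 1}
fixture [([265.1, 168.8, 377.9, 301.4], 0.78)
[... 872 characters left out ...]
.41691961],
       [ 0.        ,  0.        ,  0.        ,  1.        ]]), 'shot': 2}
fixture [([253.8, 145.4, 328.5, 225.3], 0.9)]
wheel [([261.2, 162.6, 330.1, 216.2], 0.59)]
pawl [([413.2, 184.3, 445.4, 231.8], 0.46), ([247.9, 160.2, 275.5, 181.6], 0.43), ([389.4, 152.7, 404.9, 160.6], 0.39)]
handle [([260.4, 161.1, 327.7, 217.4], 0.66)]
pawl_pin [([249.1, 163.3, 274.2, 182.3], 0.48)]
heatsink [([280.1, 116.1, 294.7, 127.7], 0.58), ([223.1, 132.0, 241.5, 148.9], 0.54), ([340.6, 174.2, 357.4, 186.3], 0.46)]
wheel_hub [([252.0, 141.1, 331.4, 223.7], 0.96)]
shaft [([253.5, 141.7, 328.2, 223.6], 0.58)]
boom_end [([261.7, 163.3, 327.3, 216.5], 0.74)]
nest [([252.0, 143.5, 329.0, 224.4], 0.96)]
```

```bash
python3 - <<'E'
import cv2
a=cv2.imread('pics/scene0.png'); cv2.imwrite('pics/s0c.png',cv2.resize(a[130:340,190:430],None,fx=3,fy=2.8,interpolation=cv2.INTER_CUBIC))
a=cv2.imread('pics/top0.png'); cv2.imwrite('pics/t0c.png',cv2.resize(a[100:260,190:390],None,fx=3.6,fy=3.6,interpolation=cv2.INTER_CUBIC))
E
```

```text
(no output)
```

View pics/scene0.png

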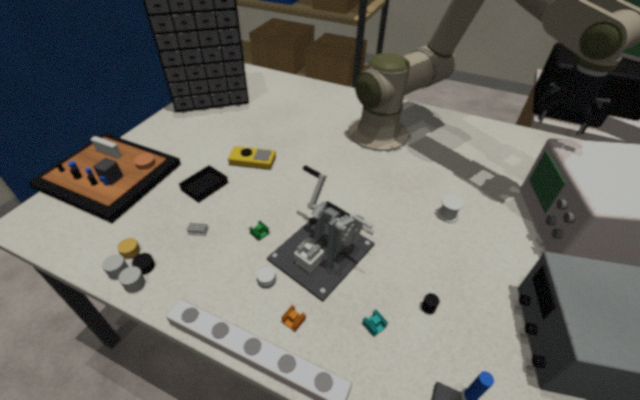

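View pics/top0.png

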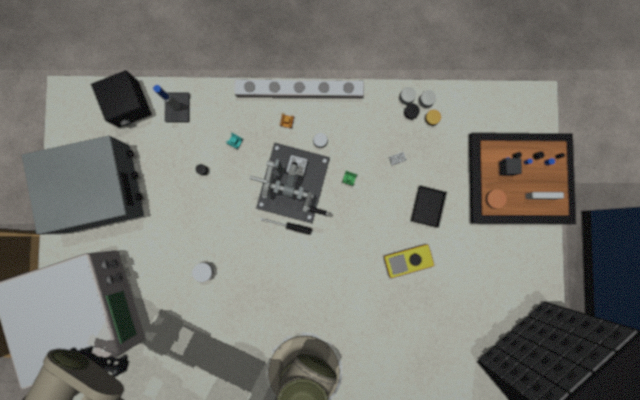

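```bash
sleep 1
```

```text
(no output)
```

View pics/s0c.png

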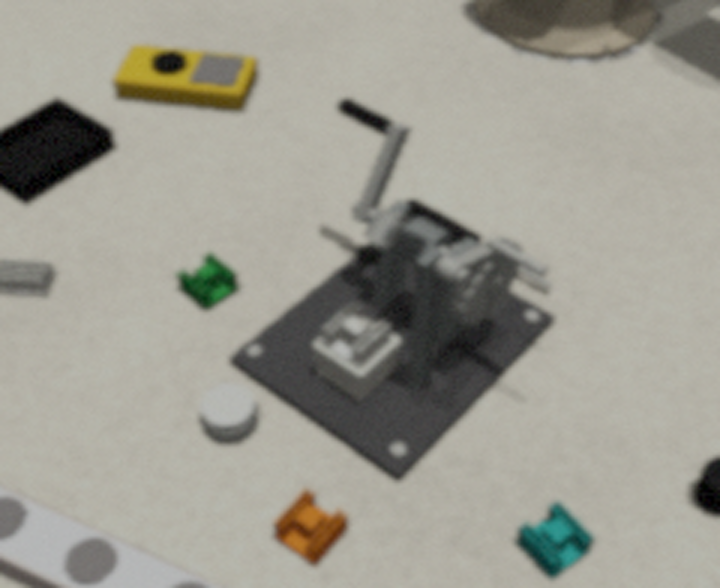

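View pics/t0c.png

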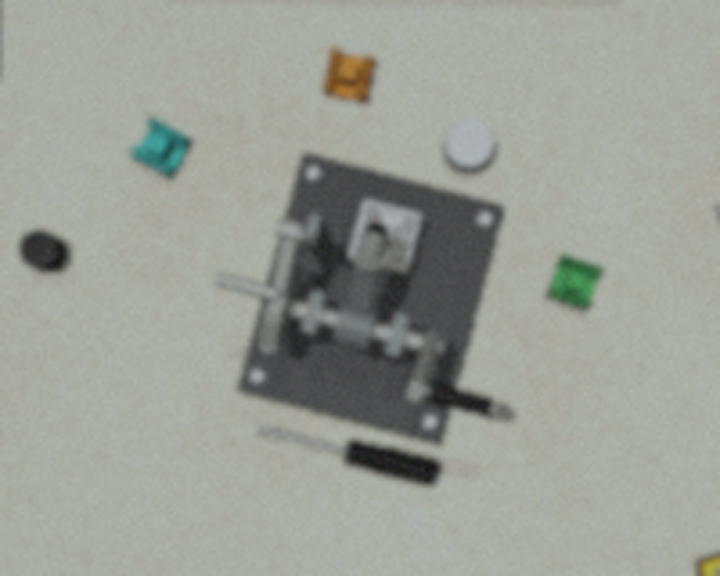

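```bash
cat > geo.py <<'E'
import numpy as np
from scipy.optimize import least_squares
def proj(c,P):
    P=np.atleast_2d(P); M=c['world_to_cam']; q=P@M[:3,:3].T+M[:3,3]
    f=200/np.tan(np.radians(c['vfov']/2))
    return np.c_[c['cx']+f*q[:,0]/-q[:,2], c['cy']-f*q[:,1]/-q[:,2]]
def fw(p,X):  # fixture (m)->world
    c,s=np.cos(p[2]),np.sin(p[2]); X=np.atleast_2d(X)
    return np.c_[p[0]+c*X[:,0]-s*X[:,1], p[1]+s*X[:,0]+c*X[:,1], X[:,2]]
def hand(q,y,r=.08): a=2.25-q; return [r*np.cos(a),y,.11+r*np.sin(a)]
def pin(t,y,r=.052,a0=np.pi): # t pawl angle
    return [.055-r*np.cos(t),y,.172+r*np.sin(t)]
E
cat > fit.py <<'E'
from geo import *; import pickle,cv2
cs=pickle.load(open('pics/scene0.png.pkl','rb'));ct=pickle.load(open('pics/top0.png.pkl','rb'))
S=lambda a,b:(190+a/3-.3,130+b/2.8-.3); T=lambda a,b:(190+a/3.6-.4,100+b/3.6-.4)
def model(p):
    x0=p[3];q=p[4];t=p[5]
    C=lambda i,j:[x0+i*.1125,j*.095,.012]
    return [(ct,C(1,1),T(303,155)),(ct,C(1,-1),T(503,208)),(ct,C(-1,-1),T(440,440)),(ct,C(-1,1),T(238,390)),
    (cs,C(1,-1),S(232,360)),(cs,C(1,1),S(400,478)),(cs,C(-1,1),S(553,320)),
    (ct,hand(q,-.126),T(492,408)),(ct,hand(q,-.074),T(430,388)),(cs,hand(q,-.126),S(342,103)),(cs,hand(q,-.074),S(388,127)),
    (ct,pin(t,.115),T(219,280)),(cs,pin(t,.115),S(547,287)),
    (ct,[0,.036,.128],T(313,310)),(ct,[0,-.036,.128],T(398,335))]
def res(p): return np.concatenate([proj(c,fw(p,X))[0]-np.array(u) for c,X,u in model(p)])
r=least_squares(res,[.55,-.0,-.23,.03,.15,0],loss='soft_l1'); p=r.x
print(p.round(4)); print(res(p).reshape(-1,2).round(1).tolist())
np.save('p.npy',p)
for c,n,(x,y,k) in((cs,'scene0.png',(190,130,3)),(ct,'top0.png',(190,100,3.6))):
    a=cv2.imread('pics/'+n)[y:y+200,x:x+240]; a=cv2.resize(a,None,fx=k,fy=k)
    q,t=p[4:6]
    L=[[hand(q,-.126),hand(q,-.074)],[pin(t,.072),pin(t,.115)],[[0,-.07,.11],[0,.072,.11]],[[0,-.064,.11],hand(q,-.064)],[[0,0,.11],[.085*np.cos(1-q),0,.11+.085*np.sin(1-q)]],[pin(t,.065),[.055,.065,.172]],
     [[.079,-.008,.08],[.095,-.008,.08],[.095,.008,.08],[.079,.008,.08],[.079,-.008,.08]],[[.06,-.02,.055],[.06,.02,.055]]]
    L.append([[.04*np.cos(z),.065,.11+.04*np.sin(z)] for z in np.linspace(0,6.3,30)])
    for l in L:
        u=((proj(c,fw(p,np.array(l)))-[x,y])*k).astype(int); cv2.polylines(a,[u.reshape(-1,1,2)],False,(0,0,255),1)
    cv2.imwrite('pics/ov_'+n,a)
E
python3 fit.py
```

```text
[ 0.5679  0.0475 -0.2493  0.0379  0.1621 -0.4913]
[[-0.8, -1.4], [0.0, -1.6], [0.4, 0.8], [-0.6, 0.0], [-1.7, -0.5], [-0.1, -0.3], [0.7, -1.7], [-0.2, -0.4], [-0.6, 0.6], [-0.3, 0.3], [-0.1, 0.2], [-0.2, -1.0], [-2.2, -0.7], [-0.5, 1.1], [-0.7, 0.1]]
```

View pics/ov_scene0.png

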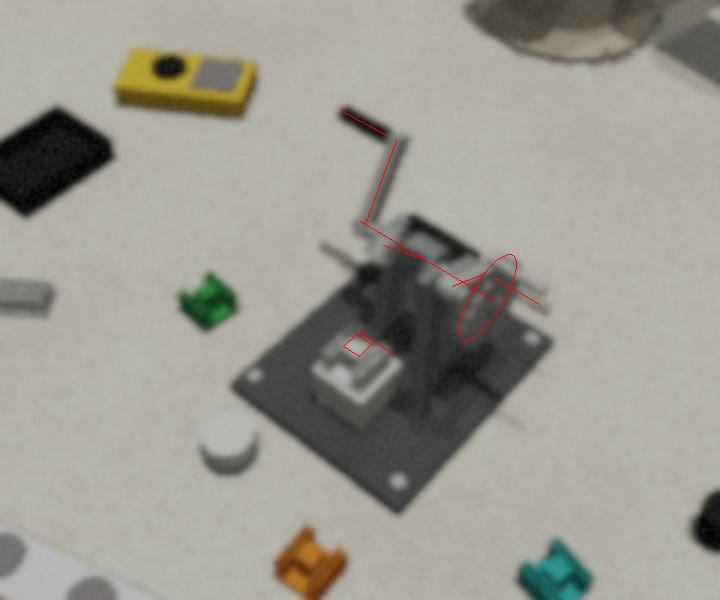

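View pics/ov_top0.png

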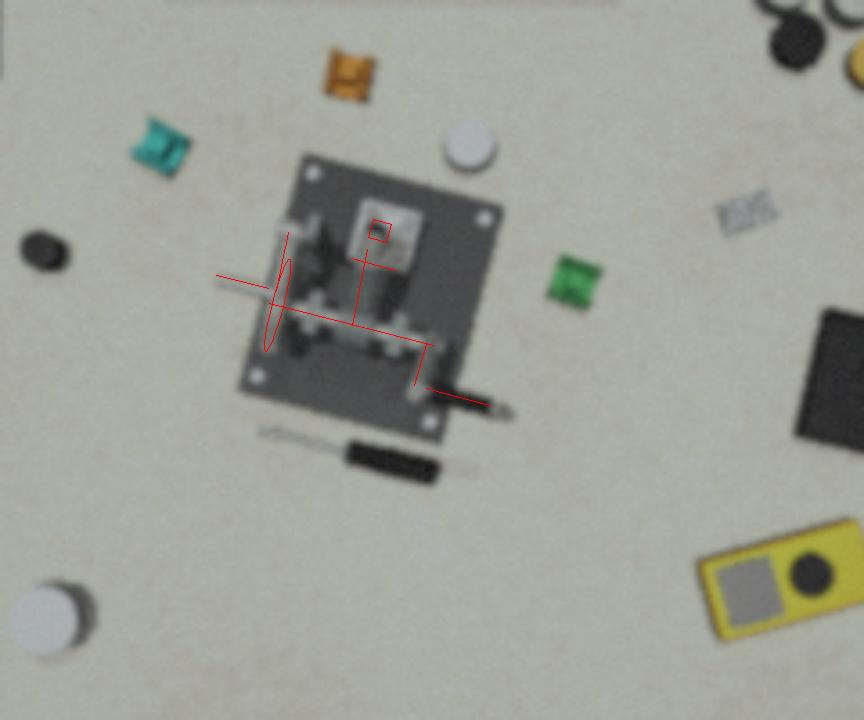

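```bash
python3 - <<'E'
import cv2
a=cv2.imread('pics/scene0.png'); cv2.imwrite('pics/s0d.png',cv2.resize(a[190:270,300:390],None,fx=8,fy=7.4,interpolation=cv2.INTER_CUBIC))
a=cv2.imread('pics/top0.png'); cv2.imwrite('pics/t0d.png',cv2.resize(a[150:215,245:325],None,fx=9,fy=9,interpolation=cv2.INTER_CUBIC))
E
```

```text
(no output)
```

View pics/s0d.png

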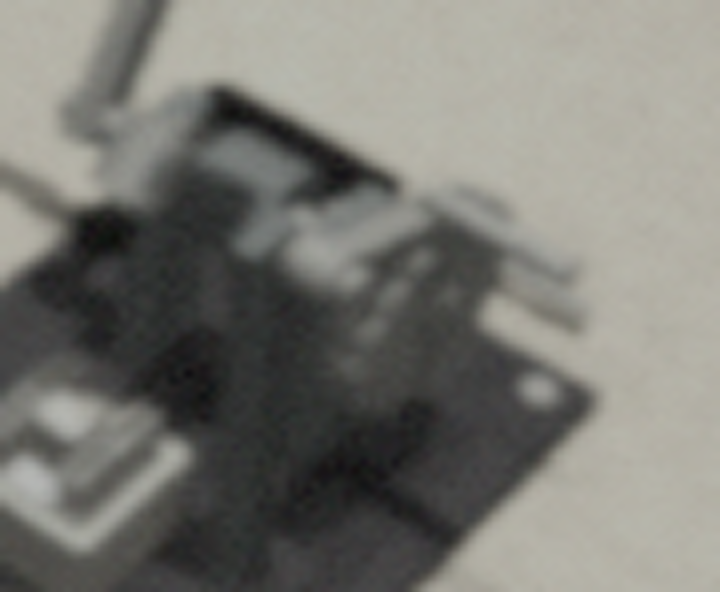

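View pics/t0d.png

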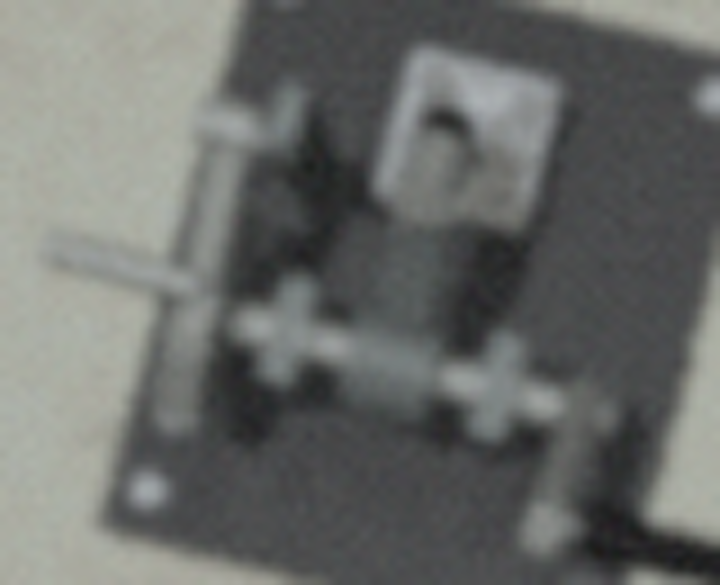

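```bash
sed -i 's/S(547,287)/(371.3,225.5)/; s/T(219,280)/T(220,281)/' fit.py; sed -i 's/,loss=.soft_l1.)/)/' fit.py; python3 fit.py
```

```text
[ 0.569   0.0467 -0.2525  0.0362  0.1479 -0.164 ]
[[-0.5, -1.3], [0.3, -1.3], [0.4, 1.1], [-0.5, 0.1], [-1.7, -1.0], [-0.4, -0.6], [0.6, -1.8], [-0.1, -0.3], [-0.5, 0.6], [-0.4, 0.4], [-0.2, 0.3], [-1.4, -0.6], [0.1, 0.3], [-0.2, 0.7], [-0.4, -0.2]]
```

View pics/ov_top0.png

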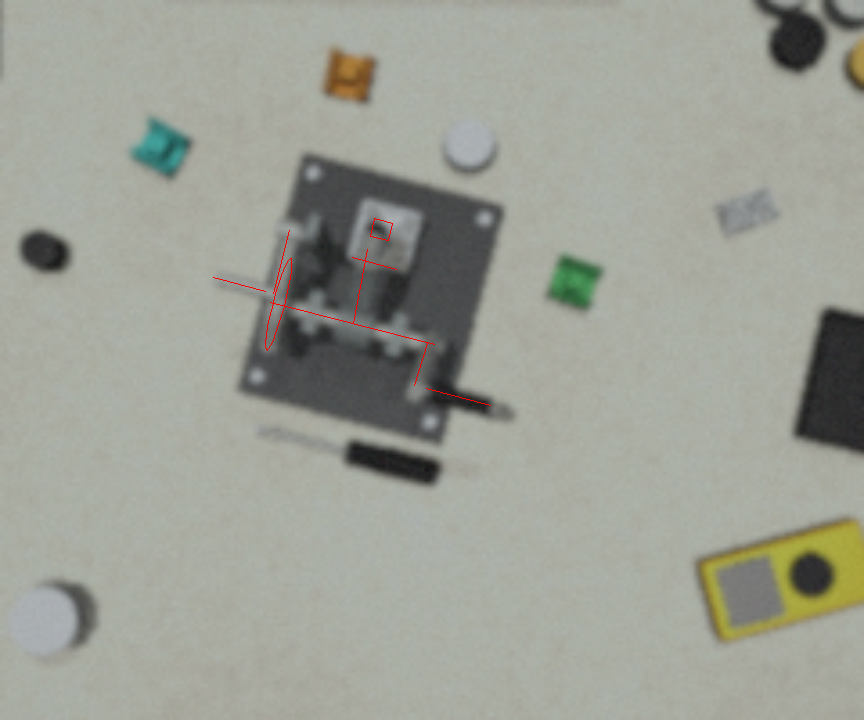

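View pics/ov_scene0.png

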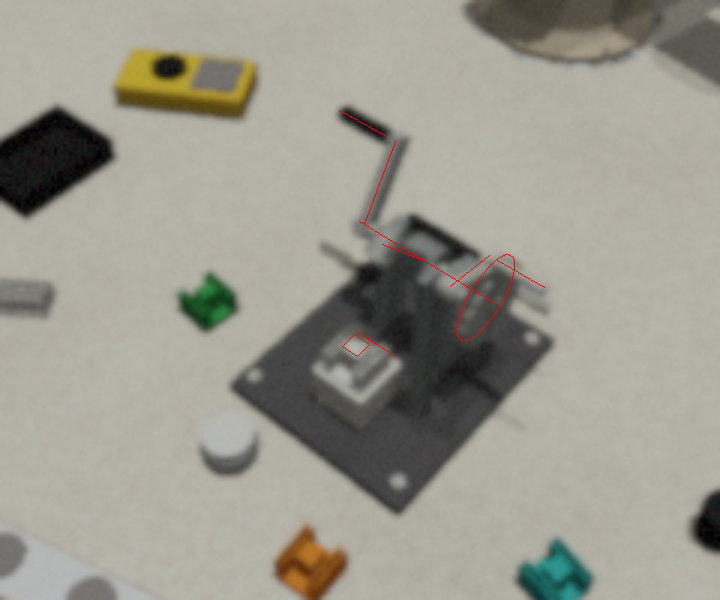

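```bash
cat > rel.py <<'E'
from h import *; from geo import *
from scipy.spatial.transform import Rotation as Ro
import station
p=np.load('p.npy')
PZ=getattr(station,'pinch_z',None)
def goalR():
    fx=np.array([np.cos(p[2]),np.sin(p[2]),0]); z=np.array([0,0,-1.]); return np.c_[np.cross(fx,z),fx,z]
def st():
    s=sense(); q=s['tcp_rot']; return s,Ro.from_quat([q[1],q[2],q[3],q[0]])
def to(P,pz=None):  # grasp pt at world P
    pz=PZ if pz is None else pz
    s,R=st(); d=R.inv()*Ro.from_matrix(goalR())
    g=np.array(P)-goalR()@[0,0,pz]
    print('t',s['time'],'ee',s['ee_pos'].round(4),'F',s['contact_force'].round(2),'w',round(s['width'],4))
    print('shift cm (current tool axes)',(R.inv().apply(g-s['ee_pos'])*100).round(2),'in goal axes',(goalR().T@(g-s['ee_pos'])*100).round(2),'turn deg',np.degrees(d.as_rotvec()).round(2))
E
python3 - <<'E'
from rel import *
print(PZ,[n for n in dir(station) if not n.startswith('_')])
P=fw(p,[pin(-.12,.097)])[0]; print('pin',P, 'handle',fw(p,[hand(p[4],-.1)])[0])
PZ0=PZ or .16
to(P+[0,0,.06],PZ0)
E
```

```text
0.1547 ['IKError', 'camera', 'close_job', 'pinch_z', 'sense', 'spot_in']
pin [0.59645428 0.13981225 0.16577497] handle [ 0.50473204 -0.03997555  0.1789729 ]
t 1.1 ee [0.1242 0.5101 0.4047] F [ 0.14  0.22 -0.33] w 0.0858
shift cm (current tool axes) [-54.64 -24.81   2.43] in goal axes [-24.06  54.98   2.42] turn deg [ 0.    0.   90.78]
```

servo_tool(rows=[[1,[-5,-2.3,0],[0,0,0]],[1,[-5,-2.3,0],[0,0,0]],[1,[-5,-2.3,0],[0,0,0]],[1,[-5,-2.3,0],[0,0,0]],[1,[-5,-2.3,0],[0,0,0]],[1,[-5,-2.3,0],[0,0,0]],[1,[-5,-2.3,0],[0,0,0]],[1,[-5,-2.3,0],[0,0,0]]])

```text
time: 2.1
ee_pos: [0.4706, 0.2353, 0.4048]
tcp_rot: [0.0, 0.119, 0.993, 0.0]
contact_force: [0.8, 0.3, 0.6]
width: 0.0854
```

servo_tool(rows=[[0.5,[0,0,0],[0,0,10.5]],[0.5,[0,0,0],[0,0,10.5]],[0.5,[0,0,0],[0,0,10.5]],[0.5,[0,0,0],[0,0,10.5]],[0.5,[0,0,0],[0,0,10.5]],[0.5,[0,0,0],[0,0,10.5]],[0.5,[0,0,0],[0,0,10.5]],[0.5,[0,0,0],[0,0,10.5]]])

```text
time: 3.1
ee_pos: [0.4693, 0.2367, 0.4047]
tcp_rot: [-0.0, 0.755, 0.656, -0.0]
contact_force: [-0.5, 1.2, -1.1]
width: 0.0427
```

```bash
python3 - <<'E'
from rel import *
P=fw(p,[pin(-.12,.097)])[0]
to(P+[0,0,.06])
E
```

```text
t 3.1 ee [0.4693 0.2367 0.4047] F [-0.52  1.15 -1.11] w 0.0427
shift cm (current tool axes) [-7.82 13.94  2.42] in goal axes [-6.21 14.73  2.42] turn deg [-0.    0.    6.43]
```

servo_tool(rows=[[0.5,[0,0,0],[0,0,6.4]],[0.5,[-2,4.9,0],[0,0,0]],[0.5,[-2,4.9,0],[0,0,0]],[0.5,[-2.2,4.9,2.4],[0,0,0]],[0.5,[0,0,0],[0,0,0]]])

```text
time: 3.72
ee_pos: [0.5986, 0.1383, 0.3777]
tcp_rot: [-0.001, 0.79, 0.614, -0.002]
contact_force: [-0.6, 0.2, -0.1]
width: 0.043
```

```bash
python3 - <<'E'
from rel import *
c=shot('scene','s1.png'); cv2.imwrite('pics/s1c.png',cv2.resize(c['image'][130:270,290:430,::-1],None,fx=5,fy=4.2,interpolation=cv2.INTER_CUBIC))
c=shot('top','t1.png'); cv2.imwrite('pics/t1c.png',cv2.resize(c['image'][130:240,220:340,::-1],None,fx=5,fy=5,interpolation=cv2.INTER_CUBIC))
P=fw(p,[pin(-.12,.097)])[0]
to(P)
E
```

```text
t 3.825 ee [0.5968 0.1408 0.3804] F [ 0.06  0.51 -0.01] w 0.0427
shift cm (current tool axes) [-0.1  -0.01  6.  ] in goal axes [-0.1  -0.01  6.  ] turn deg [-0.05 -0.    0.35]
```

View pics/s1c.png

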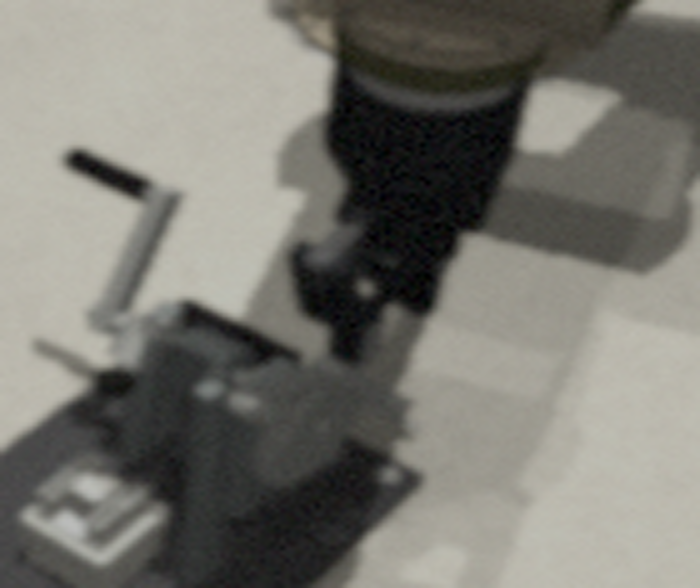

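View pics/t1c.png

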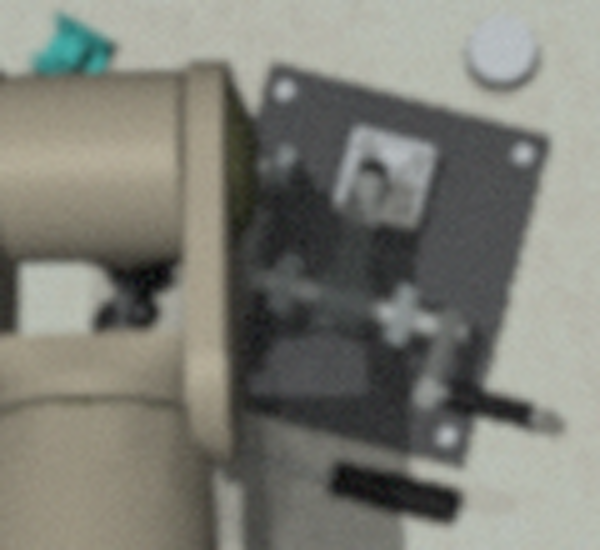

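servo_tool(rows=[[0.5,[-0.1,0,2],[0,0,0.3]],[0.5,[0,0,2],[0,0,0]],[0.5,[0,0,1],[0,0,0]],[0.5,[0,0,1],[0,0,0]],[0.5,[0,0,0],[0,0,0]]])

```text
time: 4.45
ee_pos: [0.5964, 0.1401, 0.3206]
tcp_rot: [-0.0, 0.79, 0.613, -0.0]
contact_force: [0.3, 0.3, 0.6]
width: 0.0426
```

```bash
python3 - <<'E'
from rel import *
c=shot('scene','s2.png'); cv2.imwrite('pics/s2c.png',cv2.resize(c['image'][150:260,310:420,::-1],None,fx=6,fy=5,interpolation=cv2.INTER_CUBIC))
print(sense()['contact_force'])
E
```

```text
[ 0.2035526  -0.78072807  0.07354165]
```

View pics/s2c.png

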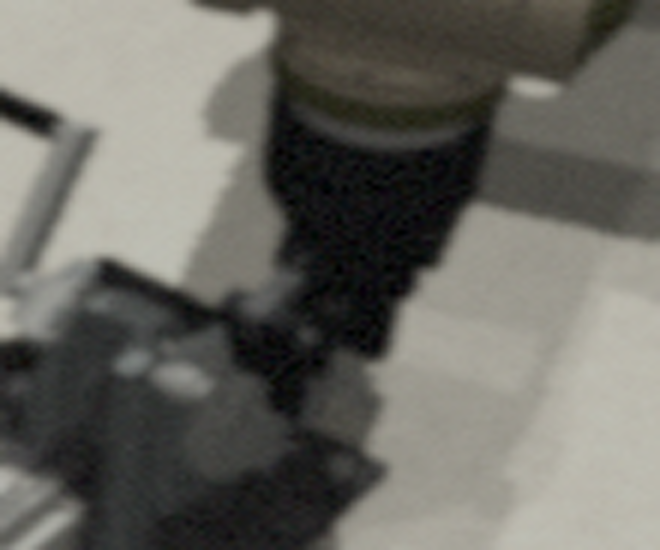

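servo_tool(rows=[[0.2,[0,0,0],[0,0,0]],[0.2,[0,0,0],[0,0,0]],[0.2,[0,0,0],[0,0,0]],[0.14,[0,0,0],[0,0,0]],[0.14,[0,0,0],[0,0,0]]])

```text
time: 5.12
ee_pos: [0.5966, 0.1398, 0.3207]
tcp_rot: [0.0, 0.79, 0.613, 0.0]
contact_force: [-1.0, -0.3, -0.3]
width: 0.0121
```

servo_tool(rows=[[0,[0,0,0],[0,0,0]],[0,[0,0,0],[0,0,0]],[0,[0,0,0],[0,0,0]]])

```text
time: 5.5
ee_pos: [0.5969, 0.1397, 0.321]
tcp_rot: [0.001, 0.79, 0.613, 0.001]
contact_force: [5.5, -1.3, 0.5]
width: 0.0078
```

servo_tool(rows=[[0,[0,0,0],[0,0,0]],[0,[0,0,-0.2],[0,0,0]],[0,[0,0,-0.2],[0,0,0]],[0,[0,0,0],[0,0,0]]])

```text
time: 6.0
ee_pos: [0.5966, 0.1398, 0.3244]
tcp_rot: [-0.0, 0.79, 0.613, -0.0]
contact_force: [4.8, -0.9, -2.6]
width: 0.0073
```

```bash
python3 - <<'E'
from rel import *
c=shot('scene','s3.png'); cv2.imwrite('pics/s3c.png',cv2.resize(c['image'][190:260,320:400,::-1],None,fx=9,fy=8,interpolation=cv2.INTER_CUBIC))
s=sense();print(s['contact_force'],s['wrist_torque'],s['width'])
E
```

```text
[ 4.93677775 -1.0243802  -3.50326164] [-0.13068943 -0.60777395 -0.06865836] 0.007983913082254865
```

View pics/s3c.png

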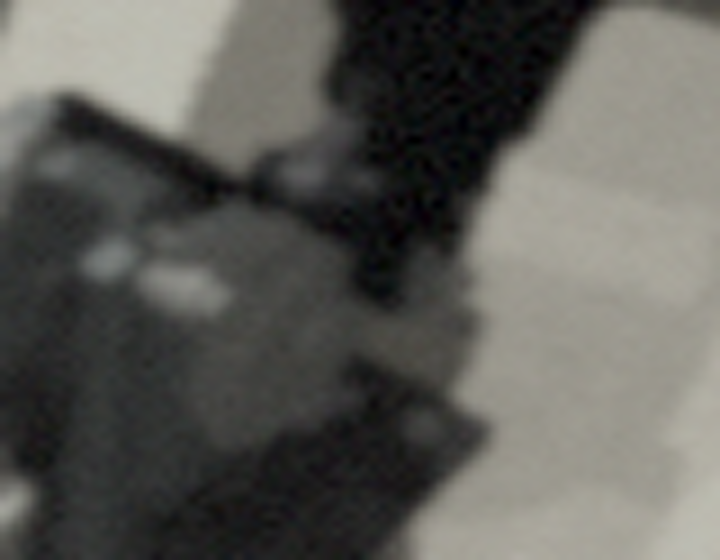

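servo_tool(rows=[[0,[0,0.05,-0.65],[0,0,0]],[0,[0,0.05,-0.65],[0,0,0]],[0,[0,0.2,-0.6],[0,0,0]],[0,[0,0.2,-0.6],[0,0,0]],[0,[0,0,0],[0,0,0]]])

```text
time: 6.68
ee_pos: [0.6004, 0.1393, 0.3502]
tcp_rot: [-0.002, 0.79, 0.613, -0.002]
contact_force: [-12.3, 2.7, 3.7]
width: 0.0074
```

servo_tool(rows=[[0,[0,-0.1,-0.05],[0,0,0]],[0,[0,0,0],[0,0,0]]])

```text
time: 6.92
ee_pos: [0.5999, 0.1392, 0.3504]
tcp_rot: [-0.001, 0.79, 0.613, -0.001]
contact_force: [-7.3, 2.3, 0.2]
width: 0.0079
```

```bash
cat >> rel.py <<'E'
def fx(q=None):
    s,R=st(); g=s['ee_pos']+R.apply([0,0,PZ]); c,si=np.cos(p[2]),np.sin(p[2]); d=g[:2]-p[:2]
    F=s['contact_force']; 
    print('t',round(s['time'],2),'grasp fix mm',np.round([1e3*(c*d[0]+si*d[1]),1e3*(-si*d[0]+c*d[1]),1e3*g[2]],2),'Ffix',np.round([c*F[0]+si*F[1],-si*F[0]+c*F[1],F[2]],2),'w',round(s['width']*1e3,2))
E
python3 -c "
from rel import *
fx()"
```

```text
t 6.92 grasp fix mm [  6.36  97.25 195.67] Ffix [-7.67  0.39  0.23] w 7.86
```

servo_tool(rows=[[0,[0,0.25,-0.6],[0,0,0]],[0,[0,0.35,-0.5],[0,0,0]],[0,[0,0.45,-0.45],[0,0,0]],[0,[0,0.5,-0.4],[0,0,0]],[0,[0,0,0],[0,0,0]]])

```text
time: 7.55
ee_pos: [0.6137, 0.1362, 0.3723]
tcp_rot: [-0.003, 0.79, 0.614, -0.002]
contact_force: [-25.1, 4.2, 19.1]
width: 0.0074
```

```bash
python3 -c "
from rel import *
fx()"
```

```text
t 7.55 grasp fix mm [ 19.85  97.79 217.58] Ffix [-25.34  -2.16  19.12] w 7.44
```

```bash
python3 - <<'E'
from rel import *
c=shot('scene','s4.png'); cv2.imwrite('pics/s4c.png',cv2.resize(c['image'][170:260,310:410,::-1],None,fx=7,fy=6.5,interpolation=cv2.INTER_CUBIC))
s=sense();print(s['contact_force'],s['wrist_torque'],s['width'])
for t in(.5,.7,.9): print(t,proj(c,fw(p,[pin(t,.072),pin(t,.115),[.055,.065,.172]])).round(1).tolist())
E
```

```text
[-23.91334895   3.93926298  18.70738853] [ 0.72890847  4.24586024 -0.19916553] 0.007570785928315891
0.5 [[355.7, 208.0], [371.9, 217.2], [340.3, 225.6]]
0.7 [[354.5, 206.8], [370.9, 216.0], [340.3, 225.6]]
0.9 [[352.8, 206.3], [369.4, 215.7], [340.3, 225.6]]
```

View pics/s4c.png

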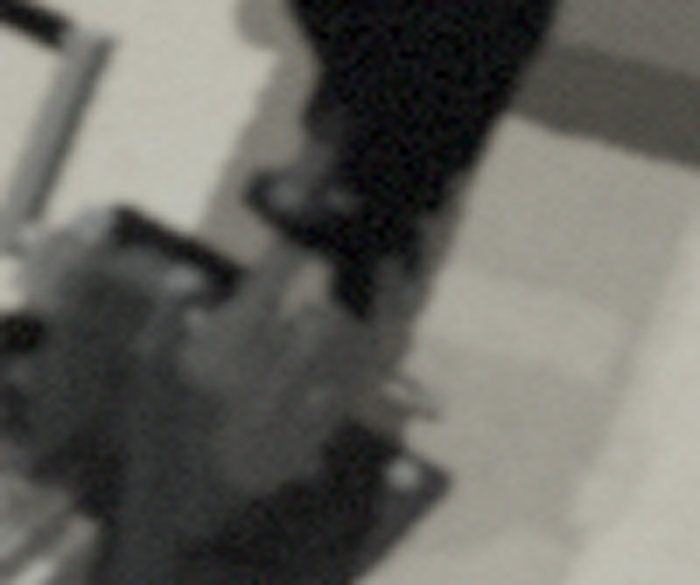

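servo_tool(rows=[[0,[0,0.1,-0.5],[0,0,0]],[0,[0,0.25,-0.27],[0,0,0]],[0,[0,0.46,-0.24],[0,0,0]],[0,[0,0.47,-0.23],[0,0,0]],[0,[0,0,0],[0,0,0]]])

```text
time: 8.22
ee_pos: [0.6275, 0.132, 0.385]
tcp_rot: [0.0, 0.79, 0.613, 0.001]
contact_force: [-9.5, -0.6, 13.9]
width: 0.0076
```

```bash
python3 -c "
from rel import *
fx()"
```

```text
t 8.22 grasp fix mm [ 35.58  97.33 230.35] Ffix [-9.08 -2.93 13.92] w 7.6
```

```bash
python3 - <<'E'
import numpy as np
from scipy.optimize import least_squares
P=np.array([[3.78,166.3],[3.46,169.7],[6.36,195.67],[19.85,217.6],[35.58,230.35]])
for fixr in (1,0):
    f=lambda v:np.hypot(*(P-v[:2]).T)-(52 if fixr else v[2])
    r=least_squares(f,[55,178,52]);print(r.x,r.fun.round(2))
E
```

```text
[ 54.78042897 180.40313784  52.        ] [ 0.91  0.42 -1.23 -0.97  1.51]
[ 66.0039414  175.24307844  62.85780369] [ 0.01 -0.07  0.19 -0.21  0.09]
```

servo_tool(rows=[[0,[0,0.4,-0.4],[0,0,0]],[0,[0,0.6,-0.18],[0,0,0]],[0,[0,0.5,-0.06],[0,0,0]],[0,[0,0.53,-0.02],[0,0,0]],[0,[0,0,0],[0,0,0]]])

```text
time: 8.85
ee_pos: [0.6475, 0.1267, 0.3908]
tcp_rot: [0.001, 0.79, 0.613, 0.001]
contact_force: [-5.1, 0.4, 10.1]
width: 0.0073
```

```bash
python3 -c "
from rel import *
fx()"
```

```text
t 8.85 grasp fix mm [ 56.39  97.14 236.09] Ffix [-5.08 -0.88 10.14] w 7.26
```

servo_tool(rows=[[0,[0,0.5,0],[0,0,0]],[0,[0,0.55,0.1],[0,0,0]],[0,[0,0.5,0.12],[0,0,0]],[0,[0,0.5,0.16],[0,0,0]],[0,[0,0.3,0.12],[0,0,0]],[0,[0,0,0],[0,0,0]]])

```text
time: 9.6
ee_pos: [0.6707, 0.1204, 0.3864]
tcp_rot: [0.002, 0.79, 0.613, 0.002]
contact_force: [1.0, -2.0, 9.5]
width: 0.007
```

```bash
python3 -c "
from rel import *
fx()
c=shot('scene','s5.png'); cv2.imwrite('pics/s5c.png',cv2.resize(c['image'][160:260,290:400,::-1],None,fx=6,fy=6,interpolation=cv2.INTER_CUBIC))
"
```

```text
t 9.6 grasp fix mm [ 81.08  96.93 231.74] Ffix [ 1.47 -1.66  9.49] w 6.99
```

View pics/s5c.png

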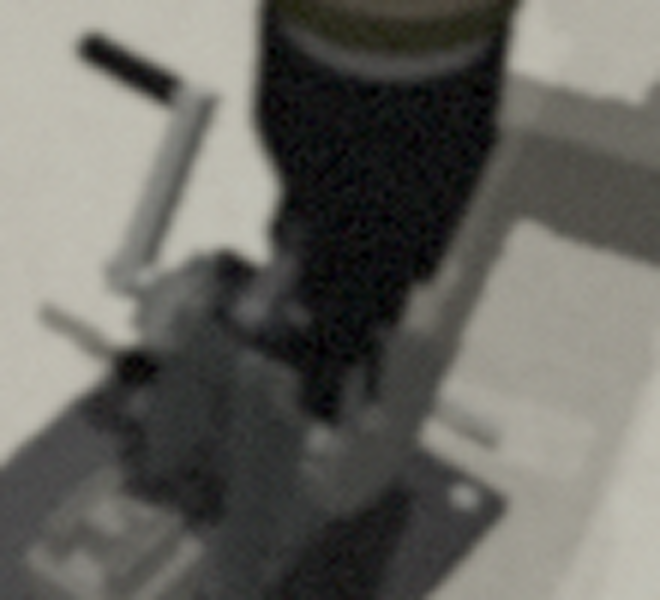

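servo_tool(rows=[[0.5,[0,0,0],[0,0,0]],[0.5,[0,0,0],[0,0,0]],[0.5,[0,0,0],[0,0,0]],[0.5,[0,0,-2],[0,0,0]],[0.5,[0,0,-3],[0,0,0]],[0.5,[0,0,-1],[0,0,0]],[0.5,[0,0,0],[0,0,0]]])

```text
time: 10.52
ee_pos: [0.6703, 0.121, 0.4435]
tcp_rot: [0.0, 0.79, 0.613, 0.0]
contact_force: [-0.7, -0.4, -0.3]
width: 0.0427
```

```bash
python3 -c "
from rel import *
fx()
c=shot('scene','s6.png'); cv2.imwrite('pics/s6c.png',cv2.resize(c['image'][160:260,290:400,::-1],None,fx=6,fy=6,interpolation=cv2.INTER_CUBIC))
print(proj(c,fw(p,[pin(2.3,.072),pin(2.3,.115)])))
"
```

```text
t 10.53 grasp fix mm [ 79.62  97.22 288.77] Ffix [-0.6  -0.6  -0.29] w 42.68
[[334.25250174 224.56322552]
 [351.08421164 234.80727122]]
```

View pics/s6c.png

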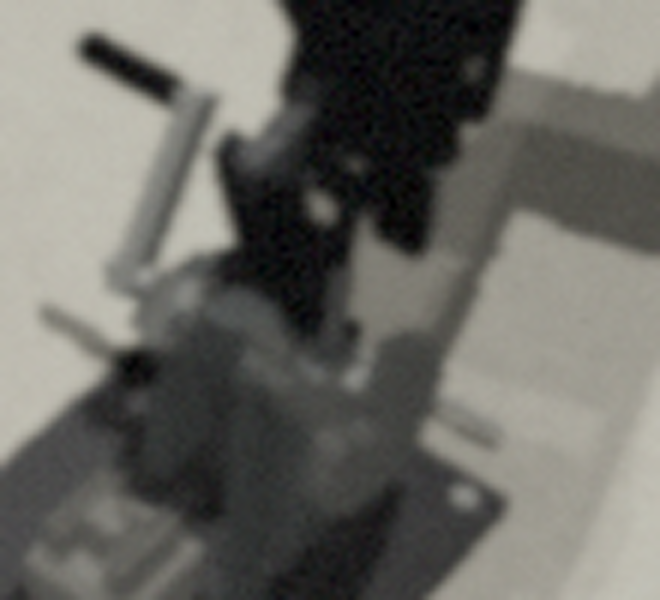

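servo_tool(rows=[[0.5,[-4.9,-3,0],[0,0,0]],[0.5,[-4.9,-3,0],[0,0,0]],[0.5,[-4.9,-3,0],[0,0,0]],[0.5,[-4.9,-3,0],[0,0,0]],[0.5,[0,0,0],[0,0,0]],[0.5,[0,0,0],[0,0,0]]])

```text
time: 11.32
ee_pos: [0.5056, -0.039, 0.4431]
tcp_rot: [-0.0, 0.79, 0.613, -0.0]
contact_force: [0.4, 0.4, -0.1]
width: 0.0429
```

```bash
python3 -c "
from rel import *
fx()
c=shot('scene','s7.png'); cv2.imwrite('pics/s7c.png',cv2.resize(c['image'][140:260,270:400,::-1],None,fx=5.5,fy=5,interpolation=cv2.INTER_CUBIC))
print(proj(c,fw(p,[pin(2.3,.072),pin(2.3,.115)])))
c=shot('top','t7.png'); cv2.imwrite('pics/t7c.png',cv2.resize(c['image'][130:240,240:340,::-1],None,fx=6,fy=5,interpolation=cv2.INTER_CUBIC))
to(fw(p,[hand(p[4],-.1)])[0])
"
```

```text
t 11.32 grasp fix mm [-40.07 -98.79 288.4 ] Ffix [ 0.28  0.52 -0.09] w 42.9
[[334.25250174 224.56322552]
 [351.08421164 234.80727122]]
t 11.425 ee [ 0.5059 -0.0385  0.4431] F [-0.18 -0.83  0.77] w 0.0431
shift cm (current tool axes) [-0.17 -0.07 10.94] in goal axes [-0.17 -0.08 10.94] turn deg [-0.05 -0.01  0.14]
```

View pics/s7c.png

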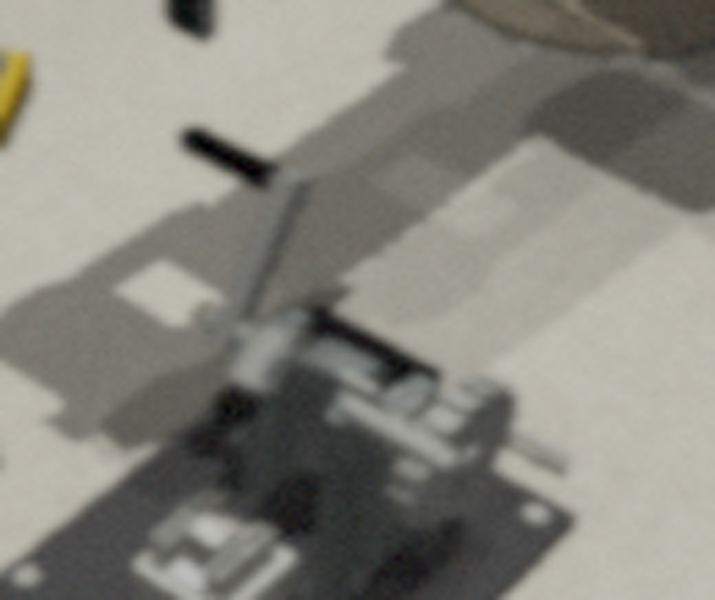

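View pics/t7c.png

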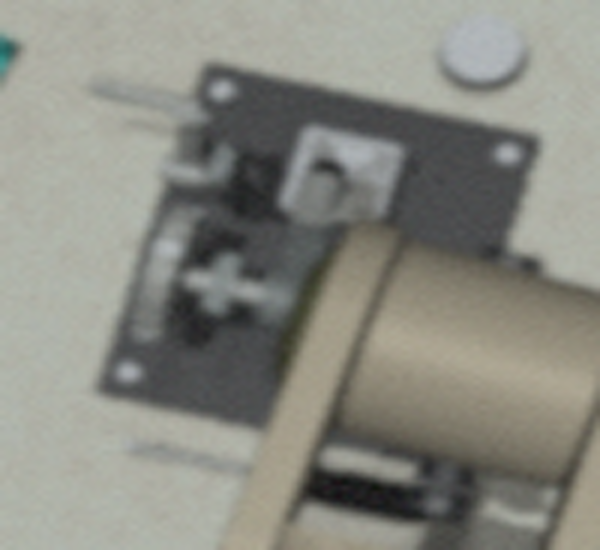

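servo_tool(rows=[[0.5,[-0.15,-0.05,3],[0,0,0]],[0.5,[0,0,3],[0,0,0]],[0.5,[0,0,2.5],[0,0,0]],[0.5,[0,0,1.5],[0,0,0]],[0.5,[0,0,1.2],[0,0,0]],[0.5,[0,0,0],[0,0,0]],[0.3,[0,0,0],[0,0,0]],[0.3,[0,0,0],[0,0,0]]])

```text
time: 12.42
ee_pos: [0.5046, -0.0405, 0.3323]
tcp_rot: [0.001, 0.79, 0.613, 0.0]
contact_force: [-0.4, 0.3, -0.2]
width: 0.0255
```

servo_tool(rows=[[0.22,[0,0,0],[0,0,0]],[0.22,[0,0,0],[0,0,0]],[0.22,[0,0,0],[0,0,0]]])

```text
time: 12.8
ee_pos: [0.5045, -0.0404, 0.3318]
tcp_rot: [0.0, 0.79, 0.613, 0.0]
contact_force: [-0.1, 0.4, 0.8]
width: 0.0192
```

```bash
python3 -c "
from rel import *
fx()
"
```

```text
t 12.8 grasp fix mm [ -40.63 -100.51  177.05] Ffix [-0.17  0.41  0.84] w 19.19
```

servo_tool(rows=[[0.2,[0,0.5,-0.25],[0,0,0]],[0.2,[0,0.5,-0.25],[0,0,0]],[0.2,[0,0.5,-0.2],[0,0,0]],[0.2,[0,0.5,-0.15],[0,0,0]],[0.2,[0,0,0],[0,0,0]]])

```text
time: 13.42
ee_pos: [0.5244, -0.0456, 0.3404]
tcp_rot: [0.001, 0.79, 0.613, 0.001]
contact_force: [0.1, 0.3, -0.1]
width: 0.0172
```

```bash
python3 -c "
from rel import *
fx()
"
```

```text
t 13.43 grasp fix mm [ -19.81 -100.47  185.73] Ffix [ 0.05  0.3  -0.08] w 17.19
```

```bash
python3 -c "
from rel import *
c=shot('scene','s8.png'); cv2.imwrite('pics/s8c.png',cv2.resize(c['image'][140:260,270:400,::-1],None,fx=5.5,fy=5,interpolation=cv2.INTER_CUBIC))
for q in (.15,.3,.4): print(q,proj(c,fw(p,[hand(q,-.126),hand(q,-.074),hand(q,-.064)])).round(1).tolist())
"
```

```text
0.15 [[303.2, 166.9], [318.8, 175.4], [321.9, 177.0]]
0.3 [[300.5, 167.3], [316.1, 175.9], [319.2, 177.6]]
0.4 [[298.5, 168.0], [314.2, 176.7], [317.3, 178.4]]
```

View pics/s8c.png

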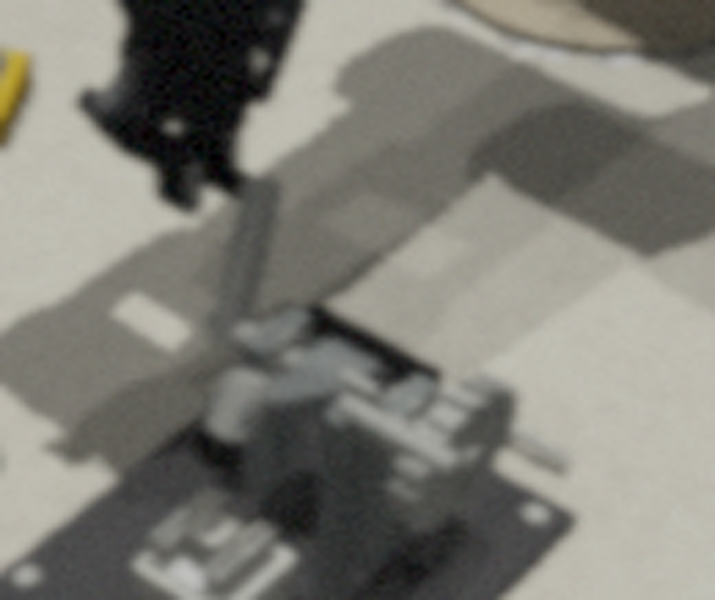

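servo_tool(rows=[[0.2,[0,0.4,-0.13],[0,0,0]],[0.2,[0,0.4,-0.1],[0,0,0]],[0.2,[0,0.4,-0.07],[0,0,0]],[0.2,[0,0.4,-0.03],[0,0,0]],[0.2,[0,0.4,0],[0,0,0]],[0.2,[0,0.4,0],[0,0,0]],[0.2,[0,0,0],[0,0,0]]])

```text
time: 14.35
ee_pos: [0.5475, -0.0515, 0.3435]
tcp_rot: [0.0, 0.79, 0.613, 0.0]
contact_force: [1.0, -0.1, -0.1]
width: 0.017
```

```bash
python3 -c "
from rel import *
fx()
c=shot('scene','s9.png'); cv2.imwrite('pics/s9c.png',cv2.resize(c['image'][190:270,280:370,::-1],None,fx=8,fy=7,interpolation=cv2.INTER_CUBIC))
"
```

```text
t 14.35 grasp fix mm [   3.94 -100.46  188.84] Ffix [ 1.01  0.13 -0.13] w 16.96
```

View pics/s9c.png

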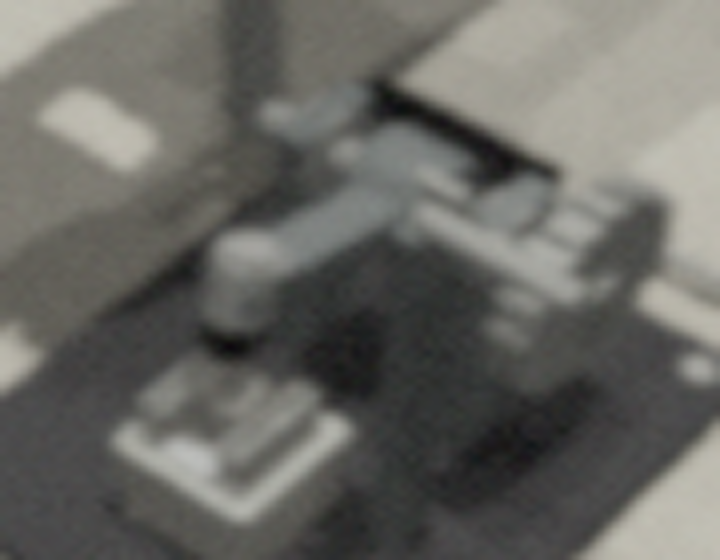

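```bash
python3 -c "
from rel import *
import pickle
c=pickle.load(open('pics/s9.png.pkl','rb'))
for q in (.71,.75):
  a=1-q
  for d in (.0,.024,.030,.036):
    X=[.085*np.cos(a)+d*np.sin(a),0,.11+.085*np.sin(a)-d*np.cos(a)]
    u=proj(c,fw(p,[X]))[0]; print(q,d,u.round(1),((u-[280,190])*[8,7]).round())
"
```

```text
0.71 0.0 [310.2 229.3] [242. 275.]
0.71 0.024 [308.3 237.3] [227. 331.]
0.71 0.03 [307.9 239.3] [223. 345.]
0.71 0.036 [307.4 241.3] [219. 359.]
0.75 0.0 [310.  230.4] [240. 283.]
0.75 0.024 [308.3 238.3] [227. 338.]
0.75 0.03 [307.9 240.2] [224. 351.]
0.75 0.036 [307.5 242.1] [220. 365.]
```

servo_tool(rows=[[0.2,[0,0.3,0],[0,0,0]],[0.2,[0,0.3,0],[0,0,0]],[0.2,[0,0.2,0],[0,0,0]],[0.2,[0,0.1,0],[0,0,0]],[0.2,[0,0.05,0],[0,0,0]],[0.2,[0,0.05,0],[0,0,0]],[0.2,[0,0.05,0],[0,0,0]]])

```text
time: 15.28
ee_pos: [0.5573, -0.054, 0.3435]
tcp_rot: [0.0, 0.79, 0.613, -0.0]
contact_force: [-1.9, 0.0, 0.6]
width: 0.0174
```

```bash
python3 -c "
from rel import *
fx()
"
```

```text
t 15.28 grasp fix mm [  13.88 -100.44  188.82] Ffix [-1.88 -0.45  0.57] w 17.37
```

servo_tool(rows=[[0.2,[0,0.03,0],[0,0,0]],[0.2,[0,0.03,0],[0,0,0]],[0.2,[0,0.03,0],[0,0,0]],[0.2,[0,0.03,0],[0,0,0]]])

```text
time: 15.78
ee_pos: [0.5585, -0.0543, 0.3435]
tcp_rot: [0.0, 0.79, 0.613, -0.0]
contact_force: [-2.6, -0.9, -0.1]
width: 0.0171
```

```bash
python3 -c "
from rel import *
fx()
"
```

```text
t 15.78 grasp fix mm [  15.09 -100.43  188.8 ] Ffix [-2.29 -1.49 -0.05] w 17.05
```

servo_tool(rows=[[0.2,[0,0.03,0],[0,0,0]],[0.2,[0,0.03,0],[0,0,0]],[0.2,[0,0.03,0.02],[0,0,0]],[0.2,[0,0.03,0.02],[0,0,0]]])

```text
time: 16.27
ee_pos: [0.5597, -0.0546, 0.3431]
tcp_rot: [0.0, 0.79, 0.613, 0.0]
contact_force: [-2.9, 0.5, -0.3]
width: 0.0172
```

servo_tool(rows=[[0.2,[0,0.03,0],[0,0,0]],[0.2,[0,0.03,0],[0,0,0]],[0.2,[0,0.03,0.02],[0,0,0]],[0.2,[0,0.03,0.02],[0,0,0]]])

```text
time: 16.77
ee_pos: [0.5608, -0.0549, 0.3427]
tcp_rot: [0.0, 0.79, 0.613, 0.0]
contact_force: [-3.1, -0.0, 0.4]
width: 0.0172
```

servo_tool(rows=[[0.2,[0,0.02,0.01],[0,0,0]],[0.2,[0,0.02,0.01],[0,0,0]],[0.2,[0,0.02,0.01],[0,0,0]],[0.2,[0,0.02,0.01],[0,0,0]]])

```text
time: 17.27
ee_pos: [0.5616, -0.0551, 0.3423]
tcp_rot: [0.0, 0.79, 0.613, -0.0]
contact_force: [-2.0, -0.6, -0.2]
width: 0.017
```

servo_tool(rows=[[0.2,[0,0.02,0.01],[0,0,0]],[0.2,[0,0.02,0.01],[0,0,0]],[0.2,[0,0.02,0.01],[0,0,0]],[0.2,[0,0.02,0.01],[0,0,0]]])

```text
time: 17.77
ee_pos: [0.5624, -0.0553, 0.3419]
tcp_rot: [0.0, 0.79, 0.613, 0.0]
contact_force: [-2.8, -1.7, -0.4]
width: 0.0176
```

servo_tool(rows=[[0.2,[0,0.02,0.01],[0,0,0]],[0.2,[0,0.02,0.01],[0,0,0]],[0.2,[0,0.02,0.01],[0,0,0]],[0.2,[0,0.02,0.01],[0,0,0]]])

```text
time: 18.27
ee_pos: [0.5631, -0.0555, 0.3415]
tcp_rot: [0.0, 0.79, 0.613, -0.0]
contact_force: [-3.0, -1.2, 0.5]
width: 0.0173
```

Still free at about x 20 mm; continuing one call at a time.

servo_tool(rows=[[0.2,[0,0.02,0.01],[0,0,0]],[0.2,[0,0.02,0.01],[0,0,0]],[0.2,[0,0.02,0.01],[0,0,0]],[0.2,[0,0.02,0.01],[0,0,0]]])

```text
time: 18.77
ee_pos: [0.5639, -0.0557, 0.3411]
tcp_rot: [0.0, 0.79, 0.613, 0.0]
contact_force: [-3.0, -1.8, -0.9]
width: 0.0174
```

servo_tool(rows=[[0.2,[0,0.02,0.01],[0,0,0]],[0.2,[0,0.02,0.01],[0,0,0]],[0.2,[0,0.02,0.01],[0,0,0]],[0.2,[0,0.02,0.01],[0,0,0]]])

```text
time: 19.27
ee_pos: [0.5647, -0.0559, 0.3407]
tcp_rot: [-0.0, 0.79, 0.613, -0.0]
contact_force: [-3.3, -2.0, -0.1]
width: 0.0168
```

```bash
python3 -c "
from rel import *
c=shot('scene','s10.png'); cv2.imwrite('pics/s10c.png',cv2.resize(c['image'][190:270,280:370,::-1],None,fx=8,fy=7,interpolation=cv2.INTER_CUBIC))
fx()"
```

```text
t 19.32 grasp fix mm [  21.51 -100.41  185.95] Ffix [-2.17 -2.09  0.36] w 17.33
```

View pics/s10c.png

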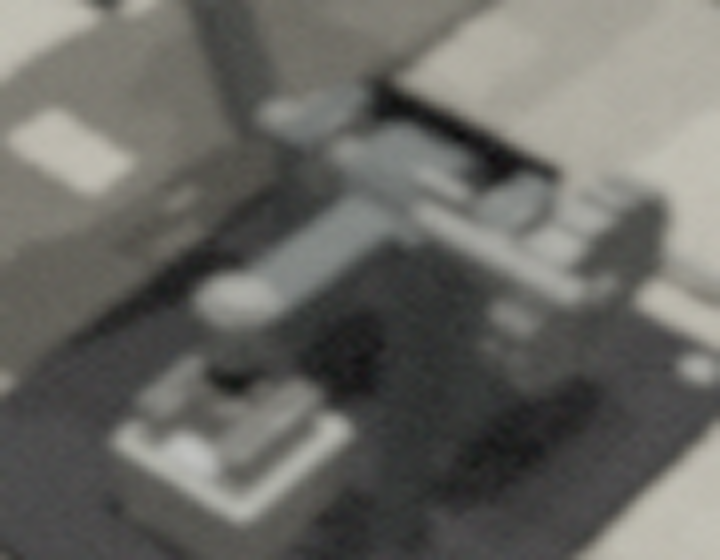

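servo_tool(rows=[[0.2,[0,0.02,0.01],[0,0,0]],[0.2,[0,0.02,0.01],[0,0,0]],[0.2,[0,0.02,0.01],[0,0,0]],[0.2,[0,0.02,0.01],[0,0,0]]])

```text
time: 19.82
ee_pos: [0.5655, -0.0561, 0.3403]
tcp_rot: [0.0, 0.79, 0.613, 0.0]
contact_force: [-2.3, -1.5, -0.5]
width: 0.0174
```

servo_tool(rows=[[0.2,[0,0.02,0.01],[0,0,0]],[0.2,[0,0.02,0.01],[0,0,0]],[0.2,[0,0.02,0.01],[0,0,0]],[0.2,[0,0.02,0.01],[0,0,0]]])

```text
time: 20.32
ee_pos: [0.5662, -0.0563, 0.3399]
tcp_rot: [-0.0, 0.79, 0.613, -0.0]
contact_force: [-3.2, -1.3, 0.4]
width: 0.0172
```

servo_tool(rows=[[0.2,[0,0.02,0.01],[0,0,0]],[0.2,[0,0.02,0.01],[0,0,0]],[0.2,[0,0.02,0.01],[0,0,0]],[0.2,[0,0.02,0.01],[0,0,0]]])

```text
time: 20.82
ee_pos: [0.5667, -0.0564, 0.3392]
tcp_rot: [-0.001, 0.79, 0.613, -0.001]
contact_force: [-7.6, -0.7, 0.7]
width: 0.017
```

servo_tool(rows=[[0.2,[0,0.02,0.01],[0,0,0]],[0.2,[0,0.02,0.01],[0,0,0]],[0.2,[0,0.02,0.01],[0,0,0]],[0.2,[0,0.02,0.01],[0,0,0]]])

```text
time: 21.32
ee_pos: [0.5672, -0.0565, 0.3386]
tcp_rot: [-0.001, 0.79, 0.613, -0.001]
contact_force: [-10.1, -1.0, 0.2]
width: 0.0174
```

servo_tool(rows=[[0.2,[0,0,0],[0,0,0]],[0.2,[0,0,0],[0,0,0]],[0.2,[0,0,0],[0,0,0]]])

```text
time: 21.7
ee_pos: [0.5672, -0.0565, 0.3385]
tcp_rot: [-0.001, 0.79, 0.613, -0.001]
contact_force: [-9.9, 0.2, 0.3]
width: 0.0173
```

```bash
python3 -c "
from rel import *
c=shot('scene','s11.png'); cv2.imwrite('pics/s11c.png',cv2.resize(c['image'][190:270,280:370,::-1],None,fx=8,fy=7,interpolation=cv2.INTER_CUBIC))
fx()"
```

```text
t 21.75 grasp fix mm [  23.48 -100.41  183.81] Ffix [-9.19 -3.06  0.02] w 16.75
```

View pics/s11c.png

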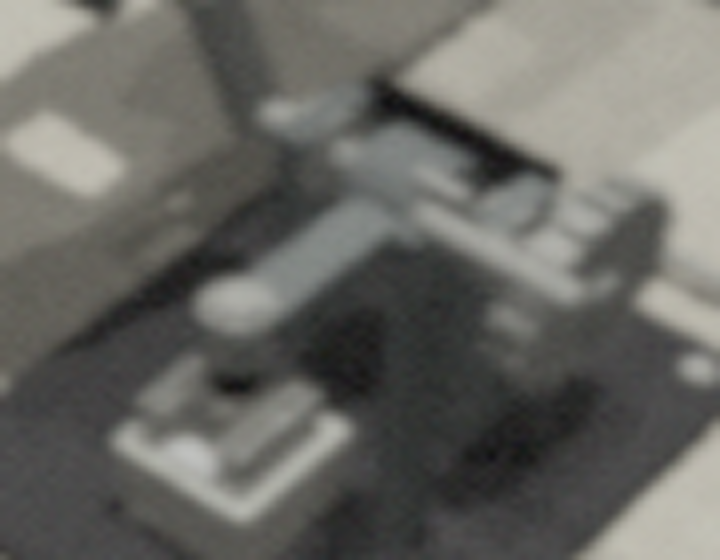

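servo_tool(rows=[[0.25,[0,0,0],[0,0,0]],[0.35,[0,0,0],[0,0,0]],[0.5,[0,0,0],[0,0,0]],[0.5,[0,0,0],[0,0,0]],[0.5,[0,0,0],[0,0,0]]])

```text
time: 22.38
ee_pos: [0.5678, -0.0566, 0.3391]
tcp_rot: [0.0, 0.79, 0.613, 0.0]
contact_force: [0.2, 0.4, 0.7]
width: 0.0427
```

servo_tool(rows=[[0.5,[0,-0.2,-1],[0,0,0]],[0.5,[0,0,-2],[0,0,0]],[0.5,[0,0,-3],[0,0,0]],[0.5,[0,0,-4],[0,0,0]],[0.5,[-4,-4,-2],[0,0,0]],[0.5,[-4,-4,0],[0,0,0]],[0.5,[0,0,0],[0,0,0]],[0.5,[0,0,0],[0,0,0]]])

```text
time: 23.38
ee_pos: [0.4686, -0.1137, 0.4598]
tcp_rot: [0.001, 0.79, 0.613, 0.0]
contact_force: [0.3, -0.8, -0.9]
width: 0.0429
```

```bash
python3 -c "
from rel import *
c=shot('scene','s12.png'); cv2.imwrite('pics/s12c.png',cv2.resize(c['image'][150:270,260:390,::-1],None,fx=6,fy=5,interpolation=cv2.INTER_CUBIC))
cv2.imwrite('pics/t12.png',shot('top','t12.png')['image'][:,:,::-1])
fx()"
```

```text
t 23.48 grasp fix mm [ -56.7  -180.01  304.5 ] Ffix [ 0.49 -0.39  0.52] w 42.67
```

View pics/s12c.png

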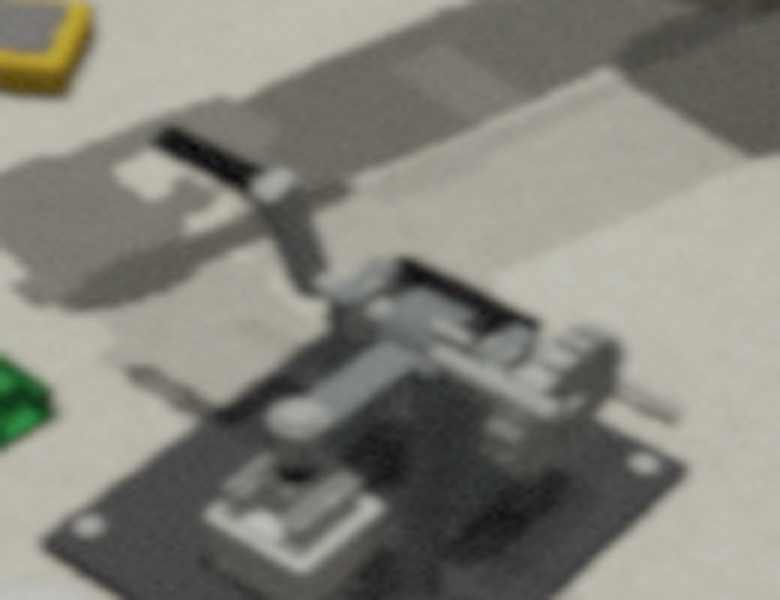

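View pics/t12.png

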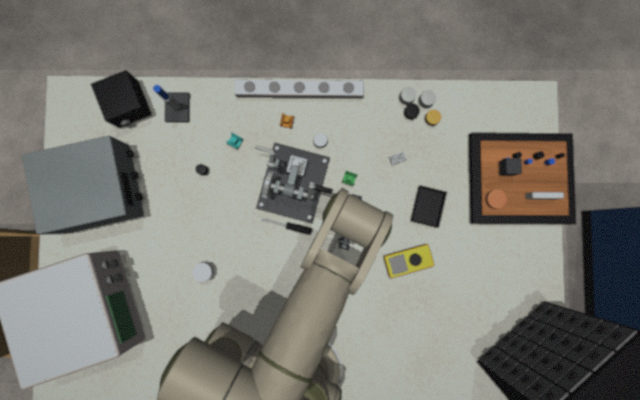

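```bash
python3 -c "
from station import *
print(close_job())"
```

```text
the job is handed in; nothing more can be done
None
```

I lifted the pawl out of the wheel and threw it right over. I then turned the crank backwards until the foot touched the heatsink, let go and handed the job in at about 23.5 s of the 72 s allowed. No verdict was reported.

- **Touch:** I pushed the handle between nearly shut fingers instead of pinching it hard. Drag was about 3 N at the handle and rose to about 10 N at the touch. That puts the foot at roughly 7 N by my estimate, held for about 0.4 s before release.
- **Last pictures:** The pawl pin lies on the +x side, thrown back. The foot sits on the heatsink's middle boss and the heatsink is in its nest. The other things on the bench look unmoved, and the gripper is clear with its force reading near zero.
- **What disagreed:** While I threw the pawl, the pin did not follow the path I had worked out. It sat or slid about 7 to 10 mm lower in the pads than planned, and the tool force reached about 32 N. I corrected the path from the force readings and finished at about 20 N or less.
- **Not measured:** The foot's force after release could not be read. I am relying on the stated arm weight and drag to keep it resting there.

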